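# Load a circuit module into a shielded test chamber and hold its cover shut

## Task

Put the rectangular circuit module flat on the stage plate inside the white test chamber, between its four stops, and let go of it; then turn the chamber's quarter-turn fastener until its bar lines up with the way the slot in the cover will lie (along the chamber's short side). Then take the aluminium cover by its handle, lower it with its slot over the fastener, and press it down flush on the chamber's rim against the sprung pins: finish while still holding it pressed there with the gripper. Leave the round module, the spool, the jar and the small bottle where they are.

Things in the scene. Friction and masses are not known exactly. Their poses are not given: they have to be found in the camera images.
- module_sink (a point): the rectangular circuit module, loose, about 70 g: green board 76 x 50 mm (x, y), 4 mm thick, with a dark finned heat sink in its middle, 36 x 24 mm (x, y), whose top is 26 mm above the board's underside. The point is the sink's middle, 15 mm above the underside; z up. Grip the sink (24 mm across y). It starts flat on the bench; it and the round module may have changed places
- round_module_sink (a point): a round module that is not wanted: green disc 56 mm across with the same heat sink; the point is 15 mm above its underside. Leave it alone
- stage (a point): centre of the dark stage plate in the chamber, on its upper face, 9 mm above the bench and 17 mm from the rim's middle along the chamber's +y; axes as the chamber's. Four stops, 6 mm high, have inner faces 41 mm from it along +-x and 28 mm along +-y: the module lies between them, its x along the chamber's x either way round, with 3 mm of play on each side
- frame_top (a point): middle of the chamber's top rim, 48 mm above the bench; x along the chamber's short side (130 mm), y along its long side (190 mm), z up. The chamber is a white box fixed to the bench, open on top; its cavity, 106 x 132 mm (x, y), is centred over the stage point; the rest, towards -y, is a solid block level with the rim that carries the fastener
- fastener_bar (a point): the quarter-turn fastener on the chamber's solid block, 70 mm from the rim's middle along the chamber's -y: a steel stud with a bar across its top, 36 mm long (its own y), 10 mm thick (its own x), 20 mm high. The point is the bar's middle, 17 mm above the rim; the bar spans 7 to 27 mm above the rim, on a neck 9 mm thick
- fastener (a joint): the fastener's angle in rad, growing counter-clockwise seen from above: 0 with the bar along the chamber's y (across the cover's slot), 1.571 with the bar along the chamber's x (aligned). It starts between 0.1 and 0.6, can turn from -0.1 to 2.0 with light friction (0.05 N m), has no click when aligned, and stays where it is left
- cover_grip (a point): the cover, loose, flat on the bench, 0.25 to 0.4 kg: aluminium plate 130 x 190 mm (x, y), 5 mm thick, with a black handle bar on its middle, 14 mm wide (x), 60 mm long (y), 30 mm high above the plate. The point is the handle's middle, 20 mm above the plate's underside; z up. In place, its axes lie along the chamber's and the point is 20 mm above the rim's middle
- cover: the same cover, by its origin at the centre of the plate's underside, axes as for its handle. A slot 44 mm (x) by 18 mm (y) goes through the plate, its centre 70 mm from the origin along -y: the fastener's bar passes through it when aligned
- spool: a steel spool 52 mm across, 35 mm high, standing beyond the chamber; leave alone
- jar: a jar 52 mm across, 70 mm high, beyond the chamber; leave alone
- dropper: a small white bottle 34 mm across, 85 mm high, at the far left; leave alone
- module: the same rectangular module, by its origin at the centre of the board's underside, axes as for its heat sink point
- chamber: the chamber, by its origin at the centre of its underside on the bench, axes as for its rim. Four sprung brass pins stand 5 mm above the rim near its corners (57 mm along +-x, 88 mm along +-y). Together they push up with 6 N when up and 12 N when fully down, so the cover alone rests 5 mm above the rim and springs up again when let go
There are look-alikes about, which are no part of the job. Leave any yellow look-alike of the module alone. Of the things shaped like the chamber, the white one is meant.

How it is judged:
On the way, in this order (a step that is already met when the one before it is completed fails the run):
1. the rectangular module lies flat on the stage plate between the stops, let go (x of module_sink in the frame of stage between -0.005 and 0.005 m and y of module_sink in the frame of stage between -0.005 and 0.005 m and z of module_sink in the frame of stage between 0.013 and 0.017 m and angle between the x axis of module_sink and the x axis of stage, either way round below 0.15 rad and angle between the z axis of module_sink and the z axis of stage, either way round below 0.05 rad and contact force between the fingers and module below 0.1 N), for 0.2 s.
2. then the fastener's bar is turned in line with the chamber's short side (value of joint fastener between 1.431 and 1.711 rad), for 0.2 s.
At the end, for the whole second after the job is handed in: Gripper presses the cover (over 3 N): handle point within 7 mm of the rim's middle in x and y, plate within 2 mm of flush, level to 0.025 rad, turned within 0.14 rad; fastener within 0.25 rad of aligned; module flat between the stops (5 mm, 0.15 rad) (x of module_sink in the frame of stage between -0.005 and 0.005 m and y of module_sink in the frame of stage between -0.005 and 0.005 m and z of module_sink in the frame of stage between 0.013 and 0.017 m and angle between the x axis of module_sink and the x axis of stage, either way round below 0.15 rad and angle between the z axis of module_sink and the z axis of stage, either way round below 0.05 rad and value of joint fastener between 1.321 and 1.821 rad and x of cover_grip in the frame of frame_top between -0.007 and 0.007 m and y of cover_grip in the frame of frame_top between -0.007 and 0.007 m and z of cover_grip in the frame of frame_top between 0.018 and 0.022 m and angle between the x axis of cover_grip and the x axis of frame_top, either way round below 0.14 rad and angle between the z axis of cover_grip and the z axis of frame_top, either way round below 0.025 rad and contact force between the fingers and cover above 3 N); the arm keeps its last pose, push and grip.
It fails at once if the round module is disturbed (moved by more than 30 mm) (distance of round_module_sink from where it was at the start of the episode above 0.03 m).
It fails at once if the spool, the jar or the small bottle is disturbed (moved by more than 30 mm) (distance of any of spool, jar, dropper from where it was at the start of the episode above 0.03 m).
It also fails if it takes over 58 s, if anything falls off the work surface, if the arm or the gripper's body presses on something with over 40 N, if the wrist force passes 120 N, or if a joint passes its speed limit or range.

## Robot

A 6-joint arm with a two-finger parallel gripper is mounted at the origin on the work surface. World frame = base frame: x ahead of the robot, y to its left, z up, the work surface at z = 0. Lengths are in m, angles in rad, forces in N, time in s.
With the tool pointing down it reaches from about 0.325 to 0.85 m from the base axis. Payload 15.5 kg.
Tool frame: the origin (TCP) lies at the very end of the fingers, on their centre line; the grasp point (between the pads) lies 19 mm behind it; z points along the fingers, y is the line along which they close (so a half turn about z gives the same grasp; the last joint's range is limited). The gripper opens to 91 mm and grips with 3 to 60 N. Pads are 32 mm wide; open, the fingers measure 118 mm over their backs; the gripper's body (76 mm by 178 mm) begins 60 mm behind the grasp point.
Start: joints at [1.099, 0.494, 1.345, -0, 1.302, -0.096], TCP at [0.23, 0.581, 0.214] pointing down, gripper open.
Joint ranges: [-2.91, 2.91], [-0.82, 2.16], [0.22, 2.67], [-1.22, 4.37], [0.12, 2.79], [-3.08, 3.08]. Speed limits (rad/s): [1.89, 1.89, 2.57, 3.01, 3.01, 3.01].

## Interface

Orientations are given as a unit quaternion [x, y, z, w].
In Python, from plant import read_state, snapshot, sign_off gives the robot as it stands.
- The arm moves only by the shell command python3 -m crank 'ROWS' [FORCE]. ROWS is JSON, a list of rows, each an object with "grip": the opening, from -1 (shut) to 1 (fully open); "xyz": the shift along the tool's x, y, z in cm, a list of three; "turn": the turn, a rotation vector about the tool's x, y, z in rad, a list of three. In form: [{"grip": grip, "xyz": [x, y, z], "turn": [ax, ay, az]}, ...]. A call has exactly 10 rows; each row shifts and turns the commanded pose from where the row before left it, along the tool's axes as they then stand; what a row does not reach is not made up. A row lasts 1/8 s, in which the tool goes at most 62.5 mm and 10.7 degrees, less where a joint would pass 70% of its speed; a pose out of reach is approached as far as the arm can. A call is refused whole if a number of a shift passes 6.25 or a number of a turn 0.188, either way. A call with a gripper value outside its range is refused whole. The fingers move at their own pace and stop on an object; FORCE is the grip in N (left out, the last holds). Time passes only in rows, so rows that do not move let the fingers close, or fill a call up. It gives the time, the measured TCP pose, the force, the opening and the grip force at its end, in the units of the state.
- read_state(): the state, without advancing time (a new reading comes with each control period).
- snapshot(name): name is "scene" or "side" or "wrist"; returns a dict with "image" (384x512x3 uint8, red, green, blue), "camera_matrix" (3x3 intrinsics, pixels), "origin" and "rotation" of the camera in the world; the wrist camera has in their place "T_tool_cam" (4x4, takes a point from camera to tool coordinates, whose origin is the TCP and whose axes are the flange's). Camera axes: x right, y down, z forward; pixel columns grow to the right and rows downward; lengths in m; the calibration is good to about 2 mm. A picture is of the moment at which its call begins: read the wrist's pose just before it. There is no depth.
- sign_off(): hands the job in; it is judged then, once.
The state is a dict: "time": time; "joints": joint angles; "dq": joint speeds; "effort": joint torques, N m; "tool_pos": TCP position; "orientation": TCP orientation; "wrist_force": force on the tool from outside, world axes, zero at the start; "ft_torque": the same for the moment, N m; "gripper_width": opening from 0.0 (shut) to 1.0 (fully open); "grasp_force": force on a finger pad.
Only numpy, scipy, OpenCV 4.12 (cv2) and the standard library are available. Lean on these libraries where they do the work, as an engineer would, in place of code of your own. Each camera call takes 0.05 s, during which the arm holds its last target. There are 200 camera calls.

## Working session

There is one attempt and no reset: what is moved stays moved. The work goes in short steps, Python scripts to look and compute and a shell command to move; the robot and the scene stay as the last step left them, time stands still between calls to the robot, and variables do not carry over. Pictures are saved under pics/ and viewed, at most 11 in all, crops included, and the job is handed in when it is done.

```bash
ls; mkdir -p pics
cat > h.py <<'E'
import numpy as np, cv2
from plant import read_state, snapshot
from scipy.spatial.transform import Rotation as R
def cam(name):
    s=read_state(); d=snapshot(name)
    if 'T_tool_cam' in d:
        T=np.eye(4);T[:3,:3]=R.from_quat(s['orientation']).as_matrix();T[:3,3]=s['tool_pos']
        T=T@np.array(d['T_tool_cam']);d['origin']=T[:3,3];d['rotation']=T[:3,:3]
    d['img']=cv2.cvtColor(np.array(d['image'],dtype=np.uint8),cv2.COLOR_RGB2BGR)
    return d
def ray(d,px,z):
    px=np.atleast_2d(np.array(px,float))
    K=np.array(d['camera_matrix']);v=np.c_[px,np.ones(len(px))]@np.linalg.inv(K).T@np.array(d['rotation']).T
    o=np.array(d['origin']);return o+v*((z-o[2])/v[:,2])[:,None]
def proj(d,P):
    P=np.atleast_2d(np.array(P,float));c=(P-np.array(d['origin']))@np.array(d['rotation']);p=c@np.array(d['camera_matrix']).T
    return p[:,:2]/p[:,2:]
E
python3 - <<'E'
from h import *
for n in ('scene','side','wrist'):
    d=cam(n);print(n,np.round(d['origin'],3),np.round(d['rotation'],2).tolist(),np.round(d['camera_matrix'],0).tolist())
    cv2.imwrite(f'pics/{n}0.png',d['img']); np.save(f'{n}0.npy',d,allow_pickle=True)
print(read_state())
a=cv2.imread('pics/scene0.png')
b=cv2.imread('pics/side0.png')
cv2.imwrite('pics/a.png',cv2.resize(a,(800,600)))
E
```

```text
pics
scene [1.047 0.307 0.94 ] [0.51, 0.81, -0.25, -0.15] [[416.0, 0.0, 253.0], [0.0, 416.0, 195.0], [0.0, 0.0, 1.0]]
side [ 0.497 -0.762  0.879] [0.93, -0.02, 0.02, -0.38] [[464.0, 0.0, 254.0], [0.0, 464.0, 190.0], [0.0, 0.0, 1.0]]
wrist [0.152 0.613 0.383] [[0.37, 0.89, 0.27], [0.93, -0.35, -0.11], [-0.0, 0.29, -0.96]] [[327.0, 0.0, 255.0], [0.0, 327.0, 194.0], [0.0, 0.0, 1.0]]
{'time': 0.15, 'joints': array([ 1.09848748e+00,  4.94056578e-01,  1.34594923e+00, -3.60156150e-05,
        1.30252613e+00, -9.55074697e-02]), 'dq': array([-0.00192132, -0.00134992, -0.00344933, -0.00053961, -0.00023158,
        0.00029915]), 'effort': array([-5.69227159e-04, -8.79198146e+01, -3.82052207e+01,  7.04666111e-02,
        4.99256747e-02, -4.50112702e-05]), 'tool_pos': array([0.22985108, 0.58089577, 0.21347863]), 'orientation': array([ 1.87283407e-01,  9.82305810e-01, -4.55703100e-04, -1.14884365e-04]), 'wrist_force': array([-0.82448034, -0.24735835, -0.20404134]), 'ft_torque': array([ 0.01299327,  0.04402795, -0.01039387]), 'grasp_force': 0.0, 'gripper_width': 1.000588908589092}
```

View pics/a.png

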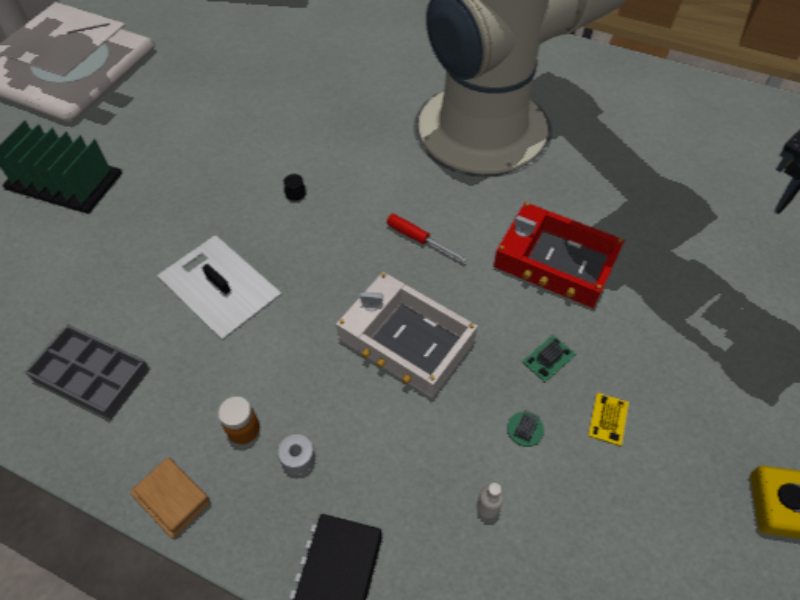

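View pics/side0.png

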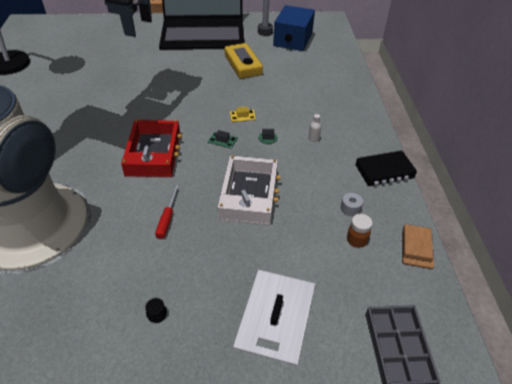

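The scene view (800×600 px) shows these candidates:
- **Rectangular module:** green board with a square outline at (549,357). The look-alikes are the round green module at (526,428) and the yellow board at (609,418).
- **Chamber:** white at (407,335). The red one at (560,255) is the look-alike.
- **Cover:** (219,286), with its slot at (194,262).

I choose the green rectangle, the white chamber and the aluminium cover.

Run:
```python
from h import *
d=np.load('scene0.npy',allow_pickle=True).item();s=np.load('side0.npy',allow_pickle=True).item()
k=.64
hsv=cv2.cvtColor(d['img'],cv2.COLOR_BGR2HSV)
g=cv2.inRange(hsv,(55,70,40),(90,255,255))
for c in cv2.findContours(g,cv2.RETR_EXTERNAL,cv2.CHAIN_APPROX_NONE)[0]:
    if cv2.contourArea(c)>100:
        P=ray(d,c.reshape(-1,2),.004)[:,:2]
        r=cv2.minAreaRect((P*1000).astype(np.float32));print('green',c.reshape(-1,2).mean(0),r)
w=cv2.inRange(hsv,(0,0,135),(180,45,255));
for c in cv2.findContours(w,cv2.RETR_EXTERNAL,cv2.CHAIN_APPROX_NONE)[0]:
    if cv2.contourArea(c)>1500:
        z=.005 if c.reshape(-1,2)[:,0].mean()<190 else .048
        P=ray(d,c.reshape(-1,2),z)[:,:2]
        print('white',c.reshape(-1,2).mean(0),cv2.minAreaRect((P*1000).astype(np.float32)))
pts={'slot':((194,262),.005),'handle':((217,279),.03),'ch c1':((384,275),.048),'c2':((476,326),.048),'c3':((433,387),.048),'c4':((338,325),.048),'fast':((372,298),.07),'yellow':((609,418),.004),'bottle':((490,500),.04),'red':((560,255),.048),'spool':((296,455),.017),'jar':((239,420),.035)}
for n,(p,z) in pts.items(): print(n,np.round(ray(d,np.array(p)*k,z)[0],3))
a=d['img'];cr=np.hstack([cv2.resize(a[200:290,320:410],(400,400),interpolation=2),cv2.resize(a[165:255,210:300],(400,400),interpolation=2)])
cv2.imwrite('pics/cr.png',cr)
```

```text
Traceback (most recent call last):
  File "h.py", line 13, in ray
    K=np.array(d['camera_matrix']);v=np.c_[px,np.ones(len(px))]@np.linalg.inv(K).T@np.array(d['rotation']).T
                                     ~~~~~~~~~~~~~~~~~~~~~~~~~~~~~~~~~~~~~~~~~~~~~^~~~~~~~~~~~~~~~~~~~~~~~~~
ValueError: matmul: Input operand 1 has a mismatch in its core dimension 0, with gufunc signature (n?,k),(k,m?)->(n?,m?) (size 4 is different from 3)
```

```bash
cat > fix.py <<'E'
s=open('h.py').read()
s=s.replace("    d['img']=","    else: d['rotation']=R.from_quat(d['rotation']).as_matrix()\n    d['img']=")
open('h.py','w').write(s)
E
python3 fix.py
python3 - <<'E'
from h import *
d=np.load('scene0.npy',allow_pickle=True).item()
d['rotation']=R.from_quat(d['rotation']).as_matrix()
k=.64
hsv=cv2.cvtColor(d['img'],cv2.COLOR_BGR2HSV)
g=cv2.inRange(hsv,(55,70,40),(90,255,255))
for c in cv2.findContours(g,cv2.RETR_EXTERNAL,cv2.CHAIN_APPROX_NONE)[0]:
    if cv2.contourArea(c)>100:
        P=ray(d,c.reshape(-1,2),.004)[:,:2]
        r=cv2.minAreaRect((P*1000).astype(np.float32));print('green',c.reshape(-1,2).mean(0),r)
w=cv2.inRange(hsv,(0,0,135),(180,45,255));
for c in cv2.findContours(w,cv2.RETR_EXTERNAL,cv2.CHAIN_APPROX_NONE)[0]:
    if cv2.contourArea(c)>1500:
        z=.005 if c.reshape(-1,2)[:,0].mean()<190 else .048
        P=ray(d,c.reshape(-1,2),z)[:,:2]
        print('white',c.reshape(-1,2).mean(0),cv2.minAreaRect((P*1000).astype(np.float32)))
pts={'slot':((194,262),.005),'handle':((217,279),.03),'ch c1':((384,275),.048),'c2':((476,326),.048),'c3':((433,387),.048),'c4':((338,325),.048),'fast':((372,298),.07),'yellow':((609,418),.004),'bottle':((490,500),.04),'red':((560,255),.048),'spool':((296,455),.017),'jar':((239,420),.035)}
for n,(p,z) in pts.items(): print(n,np.round(ray(d,np.array(p)*k,z)[0],3))
a=d['img'];cr=np.hstack([cv2.resize(a[200:290,320:410],(400,400),interpolation=2),cv2.resize(a[165:255,210:300],(400,400),interpolation=2)])
cv2.imwrite('pics/cr.png',cr)
print(cam('wrist')['T_tool_cam'])
E
```

```text
green [335.36781609 275.48275862] ((609.0862426757812, 308.9100036621094), (51.12863540649414, 54.41813278198242), 3.037519931793213)
green [351.05797101 228.56521739] ((472.3150329589844, 302.4407043457031), (50.18008804321289, 77.02922058105469), 67.1972427368164)
white [256.668 206.048] ((539.1971435546875, 74.606689453125), (192.7181396484375, 129.62139892578125), 80.03050994873047)
white [139.75159236 182.19745223] ((579.77099609375, -272.7718505859375), (190.68795776367188, 130.40353393554688), 70.9878921508789)
slot [ 0.559 -0.339  0.005]
handle [ 0.586 -0.264  0.03 ]
ch c1 [0.466 0.    0.048]
c2 [0.494 0.179 0.048]
c3 [0.624 0.161 0.048]
c4 [ 0.588 -0.023  0.048]
fast [0.53  0.011 0.07 ]
yellow [0.535 0.421 0.004]
bottle [0.745 0.3   0.04 ]
red [0.297 0.257 0.048]
spool [0.798 0.017 0.017]
jar [ 0.793 -0.082  0.035]
[[ 1.88850534e-04 -9.56062545e-01 -2.93162709e-01  8.39434455e-02]
 [ 9.99999947e-01  2.57791421e-04 -1.96526355e-04  7.34569788e-04]
 [ 2.63466318e-04 -2.93162657e-01  9.56062544e-01 -1.69765999e-01]
 [ 0.00000000e+00  0.00000000e+00  0.00000000e+00  1.00000000e+00]]
```

View pics/cr.png

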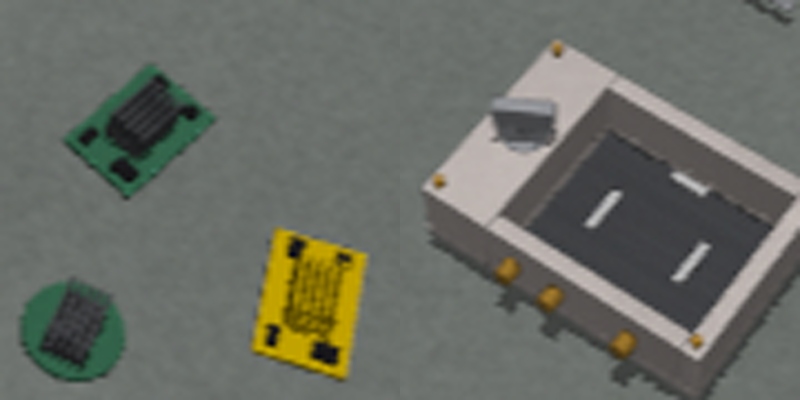

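The crop confirms the green rectangle (upper left, with its sink) and the white chamber (right, with its bar at the left end). The sizes measured match those given: 77×50 mm for the module, 193×130 mm for the chamber and 191×130 mm for the cover. Moving above the module now.

```bash
python3 -m crank '[{"grip":1,"xyz":[-3.28,-1.7,1.0],"turn":[0,0,0]},{"grip":1,"xyz":[-3.28,-1.7,1.0],"turn":[0,0,0]},{"grip":1,"xyz":[-3.28,-1.7,1.0],"turn":[0,0,0]},{"grip":1,"xyz":[-3.28,-1.7,1.0],"turn":[0,0,0]},{"grip":1,"xyz":[-3.28,-1.7,1.0],"turn":[0,0,0]},{"grip":1,"xyz":[-3.28,-1.7,1.0],"turn":[0,0,0]},{"grip":1,"xyz":[-3.28,-1.7,1.0],"turn":[0,0,0]},{"grip":1,"xyz":[-3.28,-1.7,1.0],"turn":[0,0,0]},{"grip":1,"xyz":[-3.28,-1.7,1.0],"turn":[0,0,0]},{"grip":1,"xyz":[-3.28,-1.7,1.0],"turn":[0,0,0]}]' 15
cat >> h.py <<'E'
def go(x,y,z,ang=None):
    "shift (cm, tool axes) from the present pose, and az turn so that tool y points at world angle ang (deg, mod 180)"
    s=read_state();M=R.from_quat(s['orientation']).as_matrix()
    t=(np.array([x,y,z])-s['tool_pos'])@M*100
    cur=np.degrees(np.arctan2(M[1,1],M[0,1]))
    print('tcp',np.round(s['tool_pos'],4),'ty ang',round(cur,2),'F',np.round(s['wrist_force'],1),'w',round(s['gripper_width'],3),'gf',s['grasp_force'])
    print('shift cm',np.round(t,2),end=' ')
    if ang is not None:
        e=(ang-cur+90)%180-90; print('az',round(-np.radians(e),4),end='')
    print()
E
python3 - <<'E'
from h import *
d=cam('wrist');cv2.imwrite('pics/w1.png',d['img'])
hsv=cv2.cvtColor(d['img'],cv2.COLOR_BGR2HSV)
g=cv2.inRange(hsv,(55,70,40),(90,255,255))
g=cv2.morphologyEx(g,cv2.MORPH_OPEN,np.ones((3,3)))
for c in cv2.findContours(g,cv2.RETR_EXTERNAL,cv2.CHAIN_APPROX_NONE)[0]:
    if cv2.contourArea(c)>500:
        P=ray(d,c.reshape(-1,2),.004)[:,:2]
        print('green',c.reshape(-1,2).mean(0),cv2.minAreaRect((P*1000).astype(np.float32)))
go(.472,.302,.007,67.2)
E
```

```text
time: 1.45
tool_pos: [0.4731, 0.3014, 0.1136]
orientation: [0.187, 0.982, 0.0, -0.0]
wrist_force: [0.5, 0.9, -0.3]
gripper_width: 1.001
grasp_force: 0.0
green [253.79681275 192.09960159] ((475.131591796875, 300.6671142578125), (46.713199615478516, 70.81832122802734), 67.04161071777344)
tcp [0.4753 0.2985 0.1124] ty ang 68.34 F [ 3.3 -3.7 -1.8] w 1.002 gf 0.0
shift cm [ 0.44  0.21 10.54] az 0.0198
```

View pics/w1.png

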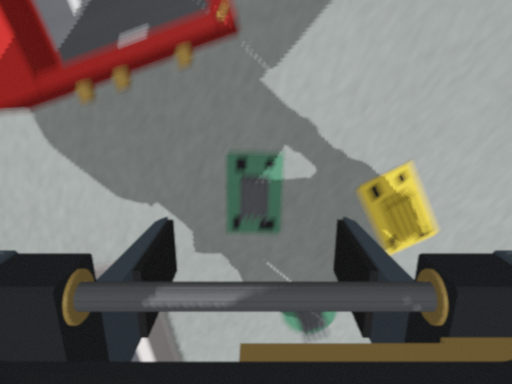

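The module is at (254,192) in the wrist view, squarely between the fingers, and the position agrees to 3 mm. Descending and gripping.

```bash
python3 -m crank '[{"grip":1,"xyz":[-0.15,0,2.5],"turn":[0,0,0.02]},{"grip":1,"xyz":[0,0,2.5],"turn":[0,0,0]},{"grip":1,"xyz":[0,0,2.5],"turn":[0,0,0]},{"grip":1,"xyz":[0,0,2.0],"turn":[0,0,0]},{"grip":1,"xyz":[0,0,1.15],"turn":[0,0,0]},{"grip":1,"xyz":[0,0,0],"turn":[0,0,0]},{"grip":-1,"xyz":[0,0,0],"turn":[0,0,0]},{"grip":-1,"xyz":[0,0,0],"turn":[0,0,0]},{"grip":-1,"xyz":[0,0,0],"turn":[0,0,0]},{"grip":-1,"xyz":[0,0,0],"turn":[0,0,0]}]' 15
python3 - <<'E'
from h import *
go(.542,.091,.13,80)
E
```

```text
time: 2.75
tool_pos: [0.4739, 0.3019, 0.0077]
orientation: [0.197, 0.98, 0.0, 0.0]
wrist_force: [0.7, 0.2, 0.1]
gripper_width: 0.592
grasp_force: 0.0
tcp [0.4739 0.3019 0.0077] ty ang 67.27 F [0.7 0.2 0.1] w 0.592 gf 0.0
shift cm [-14.43 -16.82 -12.24] az -0.2223
```

```bash
python3 -m crank '[{"grip":-1,"xyz":[0,0,0],"turn":[0,0,0]},{"grip":-1,"xyz":[0,0,0],"turn":[0,0,0]},{"grip":-1,"xyz":[0,0,0],"turn":[0,0,0]},{"grip":-1,"xyz":[0,0,0],"turn":[0,0,0]},{"grip":-1,"xyz":[0,0,0],"turn":[0,0,0]},{"grip":-1,"xyz":[0,0,0],"turn":[0,0,0]},{"grip":-1,"xyz":[0,0,-2],"turn":[0,0,0]},{"grip":-1,"xyz":[0,0,-3],"turn":[0,0,0]},{"grip":-1,"xyz":[0,0,-4],"turn":[0,0,0]},{"grip":-1,"xyz":[0,0,-3],"turn":[0,0,0]}]' 15
python3 - <<'E'
from h import *
go(.542,.091,.13,80)
E
```

```text
time: 4.0
tool_pos: [0.4739, 0.3019, 0.1289]
orientation: [0.197, 0.98, 0.0, 0.0]
wrist_force: [0.4, -0.1, -1.2]
gripper_width: 0.26
grasp_force: 15.0
tcp [0.4739 0.3019 0.1289] ty ang 67.27 F [ 0.4 -0.1 -1.2] w 0.26 gf 14.999063462018967
shift cm [-14.43 -16.82  -0.11] az -0.2222
```

```bash
python3 -m crank '[{"grip":-1,"xyz":[-2.06,-2.4,0],"turn":[0,0,0]},{"grip":-1,"xyz":[-2.06,-2.4,0],"turn":[0,0,0]},{"grip":-1,"xyz":[-2.06,-2.4,0],"turn":[0,0,0]},{"grip":-1,"xyz":[-2.06,-2.4,0],"turn":[0,0,0]},{"grip":-1,"xyz":[-2.06,-2.4,0],"turn":[0,0,0]},{"grip":-1,"xyz":[-2.06,-2.4,0],"turn":[0,0,0]},{"grip":-1,"xyz":[-2.06,-2.4,0],"turn":[0,0,0]},{"grip":-1,"xyz":[0,0,0],"turn":[0,0,-0.111]},{"grip":-1,"xyz":[0,0,0],"turn":[0,0,-0.111]},{"grip":-1,"xyz":[0,0,0],"turn":[0,0,0]}]'
python3 - <<'E'
from h import *
go(.542,.091,.016,80)
d=cam('wrist');cv2.imwrite('pics/w2.png',d['img'])
# expected: stage corners/rim corners
hsv=cv2.cvtColor(d['img'],cv2.COLOR_BGR2HSV)
g=cv2.inRange(hsv,(55,70,40),(90,255,255));g=cv2.morphologyEx(g,cv2.MORPH_OPEN,np.ones((3,3)))
for c in cv2.findContours(g,cv2.RETR_EXTERNAL,cv2.CHAIN_APPROX_NONE)[0]:
    if cv2.contourArea(c)>500:
        P=ray(d,c.reshape(-1,2),read_state()['tool_pos'][2]-.003)[:,:2]
        print('green',c.reshape(-1,2).mean(0),cv2.minAreaRect((P*1000).astype(np.float32)))
c0=np.array([.5392,.0746]);a=np.radians(80);Y=np.array([np.cos(a),np.sin(a)]);X=np.array([Y[1],-Y[0]])
for n,x,y in (('pin--',-.057,-.088),('pin+-',.057,-.088),('pin-+',-.057,.088),('pin++',.057,.088)):
    print(n,proj(d,[*(c0+X*x+Y*y),.053]))
E
```

```text
time: 5.25
tool_pos: [0.5417, 0.0911, 0.1274]
orientation: [0.088, 0.996, -0.0, -0.0]
wrist_force: [0.5, 0.3, -1.2]
gripper_width: 0.262
grasp_force: 15.0
tcp [0.5417 0.0911 0.1274] ty ang 79.95 F [ 0.5  0.3 -1.2] w 0.262 gf 14.998273104429245
shift cm [-0.03 -0.   11.14] az -0.0009
green [481.51412429 208.60451977] ((543.5526123046875, 220.39320373535156), (22.580446243286133, 31.78093147277832), 59.70296859741211)
green [254.95       200.08928571] ((516.98779296875, 96.35220336914062), (49.60816192626953, 27.62017250061035), 79.96449279785156)
pin-- [[111.87809568 131.82762116]]
pin+- [[129.34859616 269.11109665]]
pin-+ [[350.46567271 131.66214307]]
pin++ [[338.94541933 269.02224488]]
```

View pics/w2.png

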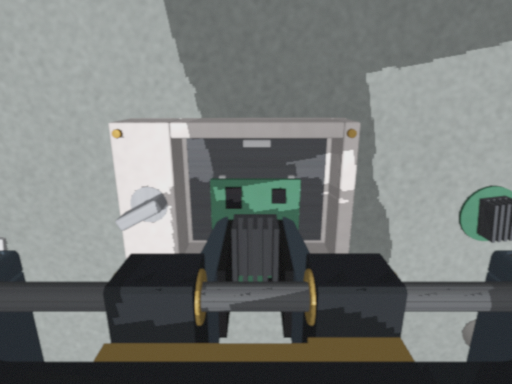

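The wrist view shows the chamber with pins at (117,133) and (352,133), the stop on the -x side at (257,143), and the held board's far edge at v≈180. I'm measuring these now.

Run:
```python
from h import *
d=cam('wrist');im=d['img'];hsv=cv2.cvtColor(im,cv2.COLOR_BGR2HSV)
def cen(m,x0,y0,x1,y1):
    s=m[y0:y1,x0:x1];c=np.argwhere(s);print(len(c),end=' ');return (c.mean(0)+(y0,x0))[::-1]
br=cv2.inRange(hsv,(10,120,90),(35,255,255))
p1=cen(br,105,120,130,145);p2=cen(br,340,120,365,145)
P1=ray(d,p1,.052)[0];P2=ray(d,p2,.052)[0]
print(p1,p2,P1,P2,np.linalg.norm(P2-P1),np.degrees(np.arctan2(*(P2-P1)[1::-1])))
Y=(P2-P1)[:2]/np.linalg.norm(P2-P1);X=np.array([Y[1],-Y[0]])
c=(P1+P2)[:2]/2+X*.057;print('rim mid',c,'stage',c+Y*.017,'fast',c-Y*.07)
wh=cv2.inRange(hsv,(0,0,150),(180,60,255))
p=cen(wh,243,138,272,149);S=ray(d,p,.015)[0];print('stop',p,S,'in chamber',(S[:2]-c)@X,(S[:2]-c)@Y)
# board edge line
g=cv2.inRange(hsv,(55,70,40),(90,255,255))[170:215,205:305]
q=np.argwhere(g);l=q[:,1].min()+205;r=q[:,1].max()+205
top=[(u+205,np.argmax(g[:,u])+170) for u in range(15,85,5)]
z=read_state()['tool_pos'][2]-.003
B=ray(d,np.array(top)-(0,.5),z);s=read_state();M=R.from_quat(s['orientation']).as_matrix();b=(B-s['tool_pos'])@M
print('edge tool x mm',b[:,0]*1000,'slope',np.polyfit(b[:,1],b[:,0],1))
L=(ray(d,[[l,195],[r+1,195]],z)-s['tool_pos'])@M;print('lr',L[:,1]*1000)
```

```text
46 42 [116.52173913 133.5       ] [351.07142857 132.80952381] [0.46943625 0.00063913 0.052     ] [0.49957442 0.17196923 0.052     ] 0.1739606625179048 80.02333636273433
rim mid [0.5406434 0.0764291] stage [0.5435886  0.09317203] fast [0.52851611 0.00748761]
149 stop [256.25503356 143.41610738] [0.50028495 0.10059477 0.015     ] in chamber -0.04393480205766322 0.01680825730806308
edge tool x mm [39.40028847 39.40161806 39.40294764 39.4042772  39.40560674 39.40693626
 39.40826577 39.40959525 39.41092473 39.41225418 39.41358362 39.41491304
 39.41624244 39.41757183] slope [0.00048837 0.03940919]
lr [-24.05014224  26.26215142]
```

Both views agree on the chamber to about 1.5 mm, and the board in hand sits about 1.4 mm along tool +x. Correcting for that and lowering.

```bash
python3 -m crank '[{"grip":-1,"xyz":[-0.24,0.09,1.5],"turn":[0,0,0]},{"grip":-1,"xyz":[0,0,2],"turn":[0,0,0]},{"grip":-1,"xyz":[0,0,2],"turn":[0,0,0]},{"grip":-1,"xyz":[0,0,2],"turn":[0,0,0]},{"grip":-1,"xyz":[0,0,1.3],"turn":[0,0,0]},{"grip":-1,"xyz":[0,0,0.8],"turn":[0,0,0]},{"grip":-1,"xyz":[0,0,0.6],"turn":[0,0,0]},{"grip":-1,"xyz":[0,0,0.5],"turn":[0,0,0]},{"grip":-1,"xyz":[0,0,0.3],"turn":[0,0,0]},{"grip":-1,"xyz":[0,0,0],"turn":[0,0,0]}]'
python3 - <<'E'
from h import *
go(.5442,.0916,.0167,80)
E
```

```text
time: 6.6
tool_pos: [0.5444, 0.0916, 0.0174]
orientation: [0.087, 0.996, 0.0, -0.0]
wrist_force: [-1.0, 0.0, 0.3]
gripper_width: 0.265
grasp_force: 15.0
tcp [0.5444 0.0916 0.0174] ty ang 79.98 F [-1.   0.   0.3] w 0.265 gf 14.999122023582458
shift cm [ 0.02 -0.01  0.07] az -0.0003
```

```bash
python3 -m crank '[{"grip":-1,"xyz":[0,0,0.05],"turn":[0,0,0]},{"grip":0.2,"xyz":[0,0,0],"turn":[0,0,0]},{"grip":0.2,"xyz":[0,0,0],"turn":[0,0,0]},{"grip":0.2,"xyz":[0,0,0],"turn":[0,0,0]},{"grip":0.2,"xyz":[0,0,-1],"turn":[0,0,0]},{"grip":0.2,"xyz":[0,0,-2],"turn":[0,0,0]},{"grip":0.2,"xyz":[0,0,-2.5],"turn":[0,0,0]},{"grip":0.2,"xyz":[0,0,-2.5],"turn":[0,0,0]},{"grip":0.2,"xyz":[0,0,-2.5],"turn":[0,0,0]},{"grip":0.2,"xyz":[0,0,0],"turn":[0,0,0]}]'
python3 - <<'E'
from h import *
go(.5442,.0916,.0167,80)
d=cam('wrist');cv2.imwrite('pics/w3.png',d['img'])
hsv=cv2.cvtColor(d['img'],cv2.COLOR_BGR2HSV)
g=cv2.inRange(hsv,(55,70,40),(90,255,255));g=cv2.morphologyEx(g,cv2.MORPH_OPEN,np.ones((3,3)))
for c in cv2.findContours(g,cv2.RETR_EXTERNAL,cv2.CHAIN_APPROX_NONE)[0]:
    if cv2.contourArea(c)>500:
        P=ray(d,c.reshape(-1,2),.013)[:,:2]
        print('green',c.reshape(-1,2).mean(0),cv2.minAreaRect((P*1000).astype(np.float32)))
E
```

```text
time: 7.85
tool_pos: [0.5455, 0.0917, 0.1241]
orientation: [0.087, 0.996, 0.0, 0.002]
wrist_force: [0.0, -0.3, 0.8]
gripper_width: 0.599
grasp_force: 0.0
tcp [0.5455 0.0917 0.1241] ty ang 79.98 F [ 0.  -0.3  0.8] w 0.599 gf 0.0
shift cm [ 0.17 -0.04 10.74] az -0.0003
green [482.36931818 205.44318182] ((597.5067749023438, 293.0437316894531), (36.64154052734375, 52.35719299316406), 62.72536849975586)
green [254.40671642 185.89552239] ((543.2254638671875, 92.53199005126953), (49.56829071044922, 75.32659912109375), 79.9031753540039)
```

View pics/w3.png

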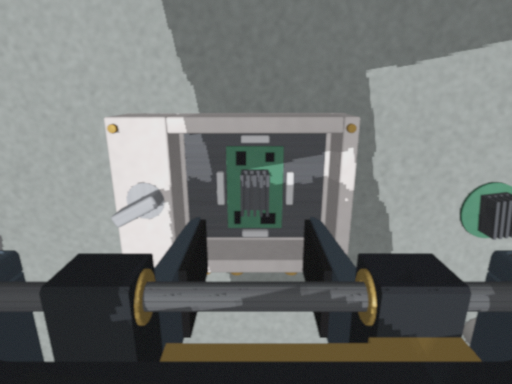

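The module lies at (255,187) between all four stops: left 221, right 290, top 139, bottom 233. The bar runs from about (115,222) to (158,198), roughly 0.5 rad. Moving above the fastener with the tool turned across the bar.

```bash
python3 -m crank '[{"grip":0.2,"xyz":[0.05,-2.9,0],"turn":[0,0,0]},{"grip":0.2,"xyz":[0.05,-2.9,0],"turn":[0,0,0]},{"grip":0.2,"xyz":[0.05,-2.9,0],"turn":[0,0,0]},{"grip":0.2,"xyz":[0,0,0],"turn":[0,0,0.177]},{"grip":0.2,"xyz":[0,0,0],"turn":[0,0,0.177]},{"grip":0.2,"xyz":[0,0,0],"turn":[0,0,0.177]},{"grip":0.2,"xyz":[0,0,0],"turn":[0,0,0.177]},{"grip":0.2,"xyz":[0,0,0],"turn":[0,0,0.177]},{"grip":0.2,"xyz":[0,0,0],"turn":[0,0,0.177]},{"grip":0.2,"xyz":[0,0,0],"turn":[0,0,0]}]' 8
python3 - <<'E'
from h import *
go(.5278,.0063,.058,19)
print(read_state()['joints'])
d=cam('wrist');cv2.imwrite('pics/w4.png',d['img'])
print(proj(d,[[.5278,.0063,.075],[.5278,.0063,.055]]))
E
```

```text
time: 9.15
tool_pos: [0.5273, 0.0063, 0.1213]
orientation: [0.579, 0.815, -0.0, -0.001]
wrist_force: [0.7, -0.3, 0.4]
gripper_width: 0.602
grasp_force: 0.0
tcp [0.5273 0.0063 0.1213] ty ang 19.18 F [ 0.7 -0.3  0.4] w 0.602 gf 0.0
shift cm [-0.02  0.06  6.33] az 0.0032
[-1.01390729e-01  4.74511293e-01  1.69300568e+00 -8.60506850e-06
  9.75364506e-01 -4.36174090e-01]
[[255.62876719 218.10017173]
 [255.5947343  208.57500622]]
```

View pics/w4.png

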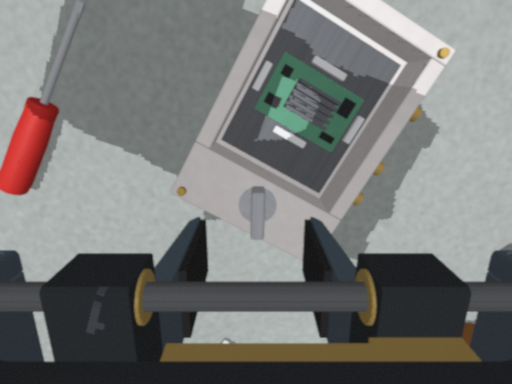

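The bar is vertical at u≈258 and v 187 to 240, centred between the fingers. Descending and gripping.

```bash
python3 -m crank '[{"grip":0.2,"xyz":[0,0.05,2],"turn":[0,0,0]},{"grip":0.2,"xyz":[0,0,2],"turn":[0,0,0]},{"grip":0.2,"xyz":[0,0,1.5],"turn":[0,0,0]},{"grip":0.2,"xyz":[0,0,0.8],"turn":[0,0,0]},{"grip":-1,"xyz":[0,0,0],"turn":[0,0,0]},{"grip":-1,"xyz":[0,0,0],"turn":[0,0,0]},{"grip":-1,"xyz":[0,0,0],"turn":[0,0,0]},{"grip":-1,"xyz":[0,0,0],"turn":[0,0,0]},{"grip":-1,"xyz":[0,0,0],"turn":[0,0,0]},{"grip":-1,"xyz":[0,0,0],"turn":[0,0,0]}]' 8
python3 - <<'E'
from h import *
go(.5278,.0063,.058,80)
E
```

```text
time: 10.45
tool_pos: [0.529, 0.0066, 0.0592]
orientation: [0.58, 0.815, 0.001, 0.001]
wrist_force: [2.9, 3.8, 2.0]
gripper_width: 0.109
grasp_force: 8.0
tcp [0.529  0.0066 0.0592] ty ang 19.13 F [2.9 3.8 2. ] w 0.109 gf 7.9997315257787704
shift cm [ 0.01 -0.12  0.12] az -1.0624
```

```bash
python3 -m crank '[{"grip":-1,"xyz":[0,0,0],"turn":[0,0,-0.15]},{"grip":-1,"xyz":[0,0,0],"turn":[0,0,-0.152]},{"grip":-1,"xyz":[0,0,0],"turn":[0,0,-0.152]},{"grip":-1,"xyz":[0,0,0],"turn":[0,0,-0.152]},{"grip":-1,"xyz":[0,0,0],"turn":[0,0,-0.152]},{"grip":-1,"xyz":[0,0,0],"turn":[0,0,-0.152]},{"grip":-1,"xyz":[0,0,0],"turn":[0,0,-0.152]},{"grip":-1,"xyz":[0,0,0],"turn":[0,0,0]},{"grip":-1,"xyz":[0,0,0],"turn":[0,0,0]},{"grip":-1,"xyz":[0,0,0],"turn":[0,0,0]}]' 8
python3 - <<'E'
from h import *
go(.5278,.0063,.058,80)
E
```

```text
time: 11.7
tool_pos: [0.5287, 0.0064, 0.0592]
orientation: [0.089, 0.996, 0.0, 0.0]
wrist_force: [2.9, 2.4, 5.7]
gripper_width: 0.107
grasp_force: 8.0
tcp [0.5287 0.0064 0.0592] ty ang 79.8 F [2.9 2.4 5.7] w 0.107 gf 8.000732213258743
shift cm [ 0.09 -0.02  0.11] az -0.0034
```

```bash
python3 -m crank '[{"grip":0.2,"xyz":[0,0,0],"turn":[0,0,0]},{"grip":0.2,"xyz":[0,0,0],"turn":[0,0,0]},{"grip":0.2,"xyz":[0,0,0],"turn":[0,0,0]},{"grip":0.2,"xyz":[0,0,0],"turn":[0,0,0]},{"grip":0.2,"xyz":[0,0,-1],"turn":[0,0,0]},{"grip":0.2,"xyz":[0,0,-2],"turn":[0,0,0]},{"grip":0.2,"xyz":[0,0,-2],"turn":[0,0,0]},{"grip":0.2,"xyz":[0,0,-2],"turn":[0,0,0]},{"grip":0.2,"xyz":[0,0,-2],"turn":[0,0,0]},{"grip":0.2,"xyz":[0,0,0],"turn":[0,0,0]}]'
python3 - <<'E'
from h import *
go(.580,-.273,.15,-19)
d=cam('wrist');cv2.imwrite('pics/w5.png',d['img'])
E
python3 -m crank '[{"grip":0.2,"xyz":[-1.42,-3.8,0],"turn":[0,0,0]},{"grip":0.2,"xyz":[-1.42,-3.8,0],"turn":[0,0,0]},{"grip":0.2,"xyz":[-1.42,-3.8,0],"turn":[0,0,0]},{"grip":0.2,"xyz":[-1.42,-3.8,0],"turn":[0,0,0]},{"grip":0.2,"xyz":[-1.42,-3.8,0],"turn":[0,0,0]},{"grip":0.2,"xyz":[-1.42,-3.8,0],"turn":[0,0,0]},{"grip":0.2,"xyz":[-1.42,-3.8,0],"turn":[0,0,0]},{"grip":0.2,"xyz":[0,0,0],"turn":[0,0,0.173]},{"grip":0.2,"xyz":[0,0,0],"turn":[0,0,0.173]},{"grip":0.2,"xyz":[0,0,0],"turn":[0,0,0.173]}]'
python3 -m crank '[{"grip":0.2,"xyz":[0,0,0],"turn":[0,0,0.173]},{"grip":0.2,"xyz":[0,0,0],"turn":[0,0,0.173]},{"grip":0.2,"xyz":[0,0,0],"turn":[0,0,0.173]},{"grip":0.2,"xyz":[0,0,0],"turn":[0,0,0.173]},{"grip":0.2,"xyz":[0,0,0],"turn":[0,0,0.173]},{"grip":0.2,"xyz":[0,0,0],"turn":[0,0,0.173]},{"grip":0.2,"xyz":[0,0,0],"turn":[0,0,0.173]},{"grip":0.2,"xyz":[0,0,0],"turn":[0,0,0]},{"grip":0.2,"xyz":[0,0,0],"turn":[0,0,0]},{"grip":0.2,"xyz":[0,0,0],"turn":[0,0,0]}]'
python3 - <<'E'
from h import *
go(.580,-.273,.016,-19)
d=cam('wrist');cv2.imwrite('pics/w6.png',np.vstack([cv2.imread('pics/w5.png')[:290],d['img'][:300]]));np.save('w6.npy',d,allow_pickle=True)
hsv=cv2.cvtColor(d['img'],cv2.COLOR_BGR2HSV)
print(proj(d,[[.580,-.273,.035],[.5578,-.339,.005]]))
b=cv2.inRange(hsv[:240],(0,0,0),(180,255,60))
for c in cv2.findContours(b,cv2.RETR_EXTERNAL,cv2.CHAIN_APPROX_NONE)[0]:
    if 200<cv2.contourArea(c)<9000:print('dark',cv2.minAreaRect(c))
E
```

```text
time: 12.95
tool_pos: [0.5291, 0.0063, 0.1507]
orientation: [0.087, 0.996, -0.0, 0.002]
wrist_force: [0.3, -0.7, -0.8]
gripper_width: 0.605
grasp_force: 0.0
tcp [0.5291 0.0063 0.1507] ty ang 79.98 F [ 0.3 -0.7 -0.8] w 0.605 gf 0.0
shift cm [ -9.87 -26.62   0.09] az -1.4141
time: 14.25
tool_pos: [0.5793, -0.2727, 0.1478]
orientation: [0.343, 0.939, 0.0, -0.001]
wrist_force: [-0.2, -0.6, 0.5]
gripper_width: 0.599
grasp_force: 0.0
time: 15.5
tool_pos: [0.5798, -0.2728, 0.1487]
orientation: [0.814, 0.581, -0.0, -0.0]
wrist_force: [-0.4, -0.4, 0.3]
gripper_width: 0.597
grasp_force: 0.0
tcp [ 0.5798 -0.2728  0.1487] ty ang -19.0 F [-0.4 -0.4  0.3] w 0.597 gf 0.0
shift cm [-1.000e-02  3.000e-02  1.327e+01] az 0.0
[[255.7430094  190.66217448]
 [256.06653767 245.91907076]]
dark ((27.5, 233.0), (12.0, 43.0), 90.0)
dark ((319.0, 229.0), (20.0, 28.0), 90.0)
dark ((191.0, 229.0), (20.0, 28.0), 90.0)
dark ((498.51885986328125, 216.56605529785156), (9.61523723602295, 28.708354949951172), 74.05460357666016)
dark ((257.5, 184.0), (64.0, 13.0), 90.0)
dark ((503.00140380859375, 151.33743286132812), (27.57725715637207, 64.88018798828125), 27.030860900878906)
dark ((468.931884765625, 166.64974975585938), (54.38276672363281, 139.92953491210938), 13.931689262390137)
```

View pics/w6.png

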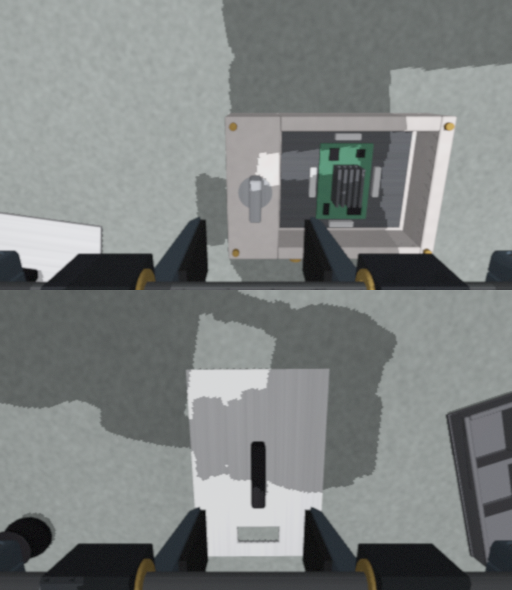

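The upper crop shows the bar vertical at (255,200), so it lies along the chamber's short side, and the module is in place. The lower crop shows the cover square to the tool, with its handle at (257,184) in its own frame. I'm measuring the offset from the handle's and slot's edges.

Run:
```python
from h import *
d=np.load('w6.npy',allow_pickle=True).item();T=np.array(d['T_tool_cam']);s=read_state();M=R.from_quat(s['orientation']).as_matrix()
f=lambda p,z:np.round((ray(d,p,z)-s['tool_pos'])@M*1000,1)[:,:2].tolist()
print('near edge',f([[257.5,216.5]],.035),'far top',f([[257.5,151.5]],.035),'far low',f([[257.5,151.5]],.005))
# plate edges: far edge & sides at far; slot
g=cv2.cvtColor(d['img'],cv2.COLOR_BGR2GRAY).astype(float)
for v in (150,200):
    r=g[v-2:v+3,150:380].mean(0);df=np.diff(r);print(v,'sides',150+np.argmax(df)+.5,150+np.argmin(df)+.5,f([[150+np.argmax(df)+1,v],[150+np.argmin(df)+1,v]],.005))
c=g[40:120,200:260].mean(1);print('far edge v',40+np.argmax(np.diff(c))+1,f([[257,40+np.argmax(np.diff(c))+1]],.005))
c=g[225:260,250:265].mean(1);dc=np.diff(c);a,b=225+np.argmin(dc)+1,225+np.argmax(dc)+1;print('slot v',a,b,f([[257,a],[257,b]],.005))
```

```text
near edge [[-25.1, 1.9]] far top [[35.5, 1.7]] far low [[30.4, 2.0]]
150 sides 189.5 325.5 [[31.8, -63.0], [31.9, 68.0]]
200 sides 265.5 250.5 [[-18.8, 10.7], [-18.9, -4.4]]
far edge v 80 [[95.5, 1.3]]
slot v 237 252 [[-59.5, 1.8], [-76.8, 1.8]]
```

```bash
python3 -m crank '[{"grip":0.2,"xyz":[0.1,0.1,2.5],"turn":[0,0,0]},{"grip":0.2,"xyz":[0,0,3],"turn":[0,0,0]},{"grip":0.2,"xyz":[0,0,3],"turn":[0,0,0]},{"grip":0.2,"xyz":[0,0,3],"turn":[0,0,0]},{"grip":0.2,"xyz":[0,0,1.7],"turn":[0,0,0]},{"grip":0.2,"xyz":[0,0,0.8],"turn":[0,0,0]},{"grip":-1,"xyz":[0,0,0],"turn":[0,0,0]},{"grip":-1,"xyz":[0,0,0],"turn":[0,0,0]},{"grip":-1,"xyz":[0,0,0],"turn":[0,0,0]},{"grip":-1,"xyz":[0,0,0],"turn":[0,0,0]}]' 50
python3 -m crank '[{"grip":-1,"xyz":[0,0,0],"turn":[0,0,0]},{"grip":-1,"xyz":[0,0,0],"turn":[0,0,0]},{"grip":-1,"xyz":[0,0,0],"turn":[0,0,0]},{"grip":-1,"xyz":[0,0,-1],"turn":[0,0,0]},{"grip":-1,"xyz":[0,0,-2],"turn":[0,0,0]},{"grip":-1,"xyz":[0,0,-3],"turn":[0,0,0]},{"grip":-1,"xyz":[0,0,-3],"turn":[0,0,0]},{"grip":-1,"xyz":[0,0,-3],"turn":[0,0,0]},{"grip":-1,"xyz":[0,0,-2],"turn":[0,0,0]},{"grip":-1,"xyz":[0,0,0],"turn":[0,0,0]}]' 50
python3 - <<'E'
from h import *
go(.540,.0752,.15,-10)
E
```

```text
time: 16.8
tool_pos: [0.5814, -0.2723, 0.0094]
orientation: [0.815, 0.58, 0.0, 0.0]
wrist_force: [-0.0, 0.1, 0.4]
gripper_width: 0.192
grasp_force: 0.0
time: 18.05
tool_pos: [0.5817, -0.2725, 0.1505]
orientation: [0.815, 0.58, 0.001, 0.001]
wrist_force: [-1.1, -0.1, -2.9]
gripper_width: 0.147
grasp_force: 50.0
tcp [ 0.5817 -0.2725  0.1505] ty ang -19.14 F [-1.1 -0.1 -2.9] w 0.147 gf 49.997268319129944
shift cm [ 31.48 -15.34  -0.  ] az -0.1595
```

```bash
python3 -m crank '[{"grip":-1,"xyz":[3.94,-1.92,0],"turn":[0,0,0]},{"grip":-1,"xyz":[3.94,-1.92,0],"turn":[0,0,0]},{"grip":-1,"xyz":[3.94,-1.92,0],"turn":[0,0,0]},{"grip":-1,"xyz":[3.94,-1.92,0],"turn":[0,0,0]},{"grip":-1,"xyz":[3.94,-1.92,0],"turn":[0,0,0]},{"grip":-1,"xyz":[3.94,-1.92,0],"turn":[0,0,0]},{"grip":-1,"xyz":[3.94,-1.92,0],"turn":[0,0,0]},{"grip":-1,"xyz":[3.94,-1.92,0],"turn":[0,0,0]},{"grip":-1,"xyz":[0,0,0],"turn":[0,0,-0.16]},{"grip":-1,"xyz":[0,0,0],"turn":[0,0,0]}]' 50
python3 - <<'E'
from h import *
go(.5409,.0753,.1,-10)
d=cam('wrist');s=read_state();M=R.from_quat(s['orientation']).as_matrix();np.save('w7.npy',d,allow_pickle=True)
e=cam('scene')
print('fast in wrist',proj(d,[.5287,.0064,.075]))
cv2.imwrite('pics/w7.png',np.hstack([d['img'],cv2.resize(e['img'][120:300,180:340],(288,324))[:300] if 0 else cv2.copyMakeBorder(cv2.resize(e['img'][120:300,180:320],(280,360)),0,24,0,0,0)]))
f=lambda p,z:np.round((ray(d,p,z)-s['tool_pos'])@M*1000,1)[:,:2].tolist()
g=cv2.cvtColor(d['img'],cv2.COLOR_BGR2GRAY).astype(float);z=s['tool_pos'][2]-.0045
print(f([[255,190],[255,340]],z), 'expected slot px',proj(d,np.array(s['tool_pos'])+M@[-.07,0,.0045]),'edge',proj(d,np.array(s['tool_pos'])+M@[.095,0,.0045]))
E
```

```text
time: 19.3
tool_pos: [0.5387, 0.0763, 0.1481]
orientation: [0.766, 0.643, -0.001, -0.0]
wrist_force: [0.2, 0.5, -2.5]
gripper_width: 0.151
grasp_force: 50.0
tcp [0.5387 0.0763 0.1481] ty ang -9.95 F [ 0.2  0.5 -2.5] w 0.151 gf 49.996216893196106
shift cm [-0.05  0.24  4.81] az 0.001
fast in wrist [[258.10292351 283.93346366]]
[[33.2, -0.8], [-67.7, -0.4]] expected slot px [[255.58859433 342.96669653]] edge [[257.02026433  71.22400056]]
```

View pics/w7.png

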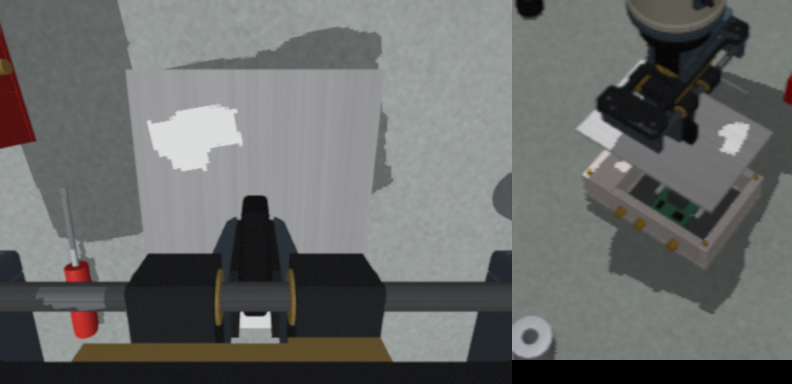

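The wrist view shows the plate's far edge at v≈70 (71 expected), so the cover is centred in hand to about 1 mm. The scene crop shows it squarely over the chamber. Lowering it to just above the bar.

```bash
python3 -m crank '[{"grip":-1,"xyz":[-0.05,0.24,0.5],"turn":[0,0,0]},{"grip":-1,"xyz":[0,0,1.5],"turn":[0,0,0]},{"grip":-1,"xyz":[0,0,1.5],"turn":[0,0,0]},{"grip":-1,"xyz":[0,0,1.5],"turn":[0,0,0]},{"grip":-1,"xyz":[0,0,1],"turn":[0,0,0]},{"grip":-1,"xyz":[0,0,0],"turn":[0,0,0]},{"grip":-1,"xyz":[0,0,0],"turn":[0,0,0]},{"grip":-1,"xyz":[0,0,0],"turn":[0,0,0]},{"grip":-1,"xyz":[0,0,0],"turn":[0,0,0]},{"grip":-1,"xyz":[0,0,0],"turn":[0,0,0]}]' 50
python3 - <<'E'
from h import *
go(.5409,.0753,.0575,-10)
e=cam('side');f=cam('scene')
P=np.array([.5287,.0064,.06])
cr=[]
for d in (e,f):
    u,v=proj(d,P)[0].astype(int);cr.append(cv2.resize(d['img'][v-45:v+45,u-45:u+45],(400,400),interpolation=2))
cv2.imwrite('pics/s8.png',np.hstack(cr))
E
```

```text
time: 20.65
tool_pos: [0.5417, 0.075, 0.0891]
orientation: [0.766, 0.643, 0.0, 0.0]
wrist_force: [0.5, 0.3, -3.5]
gripper_width: 0.149
grasp_force: 50.0
tcp [0.5417 0.075  0.0891] ty ang -9.97 F [ 0.5  0.3 -3.5] w 0.149 gf 49.99726474285126
shift cm [ 0.01 -0.09  3.16] az 0.0005
```

View pics/s8.png

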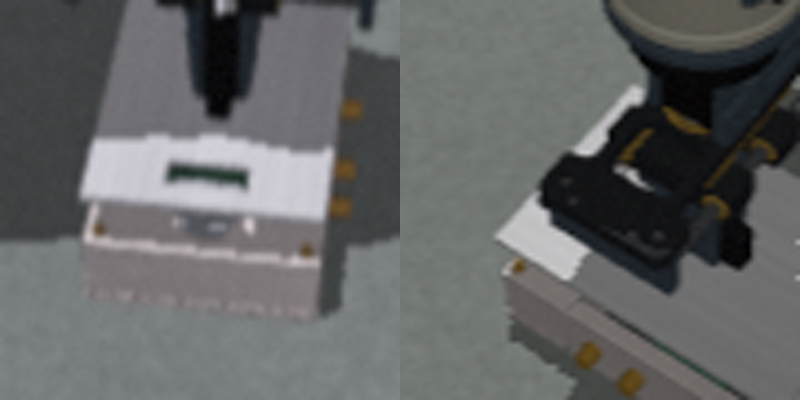

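In the side crop (left) the slot at (208,177) sits right above the bar at (210,222). Lowering over the bar.

```bash
python3 -m crank '[{"grip":-1,"xyz":[0,-0.05,0.4],"turn":[0,0,0]},{"grip":-1,"xyz":[0,0,0.4],"turn":[0,0,0]},{"grip":-1,"xyz":[0,0,0.4],"turn":[0,0,0]},{"grip":-1,"xyz":[0,0,0.4],"turn":[0,0,0]},{"grip":-1,"xyz":[0,0,0.4],"turn":[0,0,0]},{"grip":-1,"xyz":[0,0,0.4],"turn":[0,0,0]},{"grip":-1,"xyz":[0,0,0],"turn":[0,0,0]},{"grip":-1,"xyz":[0,0,0],"turn":[0,0,0]},{"grip":-1,"xyz":[0,0,0],"turn":[0,0,0]},{"grip":-1,"xyz":[0,0,0],"turn":[0,0,0]}]' 50
python3 - <<'E'
from h import *
go(.5409,.0753,.0575,-10)
E
```

```text
time: 22.0
tool_pos: [0.5412, 0.0751, 0.065]
orientation: [0.766, 0.643, 0.0, 0.0]
wrist_force: [0.6, 0.1, -2.6]
gripper_width: 0.154
grasp_force: 50.0
tcp [0.5412 0.0751 0.065 ] ty ang -9.97 F [ 0.6  0.1 -2.6] w 0.154 gf 49.997422099113464
shift cm [ 0.01 -0.04  0.75] az 0.0005
```

```bash
python3 -m crank '[{"grip":-1,"xyz":[0,0,0.2],"turn":[0,0,0]},{"grip":-1,"xyz":[0,0,0.2],"turn":[0,0,0]},{"grip":-1,"xyz":[0,0,0.2],"turn":[0,0,0]},{"grip":-1,"xyz":[0,0,0.1],"turn":[0,0,0]},{"grip":-1,"xyz":[0,0,0.1],"turn":[0,0,0]},{"grip":-1,"xyz":[0,0,0],"turn":[0,0,0]},{"grip":-1,"xyz":[0,0,0],"turn":[0,0,0]},{"grip":-1,"xyz":[0,0,0],"turn":[0,0,0]},{"grip":-1,"xyz":[0,0,0],"turn":[0,0,0]},{"grip":-1,"xyz":[0,0,0],"turn":[0,0,0]}]' 50
python3 - <<'E'
from h import *
go(.5409,.0753,.0575,-10)
E
```

```text
time: 23.25
tool_pos: [0.5413, 0.0751, 0.0573]
orientation: [0.766, 0.643, 0.0, 0.0]
wrist_force: [-3.0, 0.0, 10.1]
gripper_width: 0.15
grasp_force: 50.0
tcp [0.5413 0.0751 0.0573] ty ang -9.97 F [-3.   0.  10.1] w 0.15 gf 50.00108778476715
shift cm [ 0.01 -0.04 -0.02] az 0.0005
```

```bash
python3 -m crank '[{"grip":-1,"xyz":[0,0,0.05],"turn":[0,0,0]},{"grip":-1,"xyz":[0,0,0.05],"turn":[0,0,0]},{"grip":-1,"xyz":[0,0,0],"turn":[0,0,0]},{"grip":-1,"xyz":[0,0,0],"turn":[0,0,0]},{"grip":-1,"xyz":[0,0,0],"turn":[0,0,0]},{"grip":-1,"xyz":[0,0,0],"turn":[0,0,0]},{"grip":-1,"xyz":[0,0,0],"turn":[0,0,0]},{"grip":-1,"xyz":[0,0,0],"turn":[0,0,0]},{"grip":-1,"xyz":[0,0,0],"turn":[0,0,0]},{"grip":-1,"xyz":[0,0,0],"turn":[0,0,0]}]' 50
python3 - <<'E'
from h import *
go(.5409,.0753,.0575,-10)
e=cam('side');f=cam('scene')
P=np.array([.54,.07,.05])
cr=[]
for d in (e,f):
    u,v=proj(d,P)[0].astype(int);cr.append(cv2.resize(d['img'][v-60:v+60,u-60:u+60],(400,400),interpolation=2))
cv2.imwrite('pics/s9.png',np.hstack(cr))
E
```

```text
time: 24.5
tool_pos: [0.5413, 0.0751, 0.0573]
orientation: [0.766, 0.643, 0.0, 0.0]
wrist_force: [-9.5, -0.7, 31.3]
gripper_width: 0.148
grasp_force: 50.0
tcp [0.5413 0.0751 0.0573] ty ang -9.97 F [-9.5 -0.7 31.3] w 0.148 gf 50.00965118408203
shift cm [ 0.01 -0.04 -0.02] az 0.0006
```

View pics/s9.png

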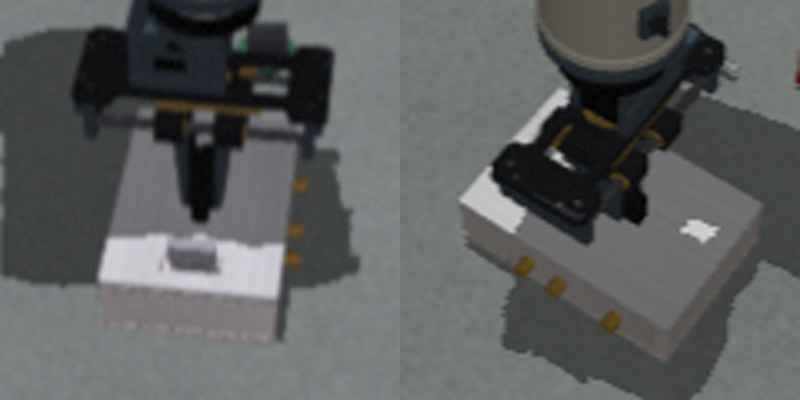

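The cover is flush on the rim with the bar through its slot (left crop, (190,255)). The wrist force rose to 31 N with no further travel, so it is seated. Handing in.

```bash
python3 -c "
from plant import sign_off;print(sign_off())"
```

```text
the job is handed in; nothing more can be done
None
```

I handed the job in at 24.5 s: the module lies between its stops, the fastener is aligned, and the gripper is holding the cover flush on the chamber at about 31 N; the simulator returned no verdict.

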